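Heft two tack tins and hold out the fuller one

TASK

Two closed, identical-looking tack tins stand on the mat of the cobbler's bench, one nearly full and one nearly empty. Heft them in turn: lift the left one (the robot's left) well clear of the mat and put it back gently where it stood, then lift the right one the same way, and judge which is heavier. Finish while holding the heavier tin in the gripper, upright and still, over the middle of the open steel tack dish and about a hand's breadth above it, with the lighter tin standing on the mat where it was; keep the tins upright and leave the dish and everything else on the bench as it is.

Things in the scene. Friction and masses are not known exactly. Their poses are not given: they have to be found in the camera images.
- tin_left_center (a point): The tin on the robot's left (larger y): closed round slip-lid tack tin of bare tinplate, 62 mm diameter and 46 mm tall, straight sides, flat lid (always shut), standing upright on the bench mat; this point is its centre, 23 mm above its underside, z axis up. The two tins look exactly alike. One weighs 0.32 to 0.43 kg, the other 0.10 to 0.17 kg; which is which changes.
- tin_right_center (a point): The tin on the robot's right (smaller y), the twin of the other: closed round slip-lid tack tin of bare tinplate, 62 mm diameter and 46 mm tall, straight sides, flat lid (always shut), standing upright on the bench mat; this point is its centre, 23 mm above its underside, z axis up. The two tins look exactly alike. One weighs 0.32 to 0.43 kg, the other 0.10 to 0.17 kg; which is which changes.
- tin_left: The left tin itself; origin at the centre of its underside, z up.
- tin_right: The right tin itself; origin at the centre of its underside, z up.
- dish_center (a point): Open, empty tack dish of pressed steel, round, 110 mm across the rim and 22 mm tall, loose on the mat; this point is on its axis, 11 mm above its underside. It stands on the far left or the far right of the tins.
- dish: The tack dish itself; origin at the centre of its underside.
- mat: Fixed dark rubber bench mat, 240 mm (x) by 860 mm (y), 3 mm thick, on which the tins, spool, dish and polish tin stand; origin under its centre, at bench height.
- polish_tin_center (a point): Flat closed shoe-polish tin, dark, 100 mm diameter, 28 mm tall, on the other side of the tins from the dish. Not to be disturbed. This point is near its middle.
- thread_spool_center (a point): Wooden spool of waxed thread standing between the tins, 40 mm diameter, 46 mm tall. Not to be disturbed. This point is near its middle.
- hammer_center (a point): Cobbler's hammer lying beyond the tins, 205 mm long, 35 mm tall. Not to be disturbed. This point is near its middle.
- pincers_center (a point): Lasting pincers lying beyond the tins to the right, 175 mm long, 20 mm tall. Not to be disturbed. This point is near its middle.
- cement_jar_center (a point): Amber glass cement jar, 70 mm diameter, 98 mm tall, beyond the tins to the right. Not to be disturbed. This point is near its middle.
- heel_blocks_center (a point): Two black D-shaped rubber heel blocks, one on the other, 66 by 62 mm, 40 mm tall, beyond the tins to the left. Not to be disturbed. This point is near its middle.
- shoe_brush_center (a point): Shoe brush lying between the robot and the tins, bristles down, 46 by 150 mm, 40 mm tall. Not to be disturbed. This point is near its middle.
There are look-alikes about, which are no part of the job. Leave any pink look-alike of the tin_left alone. Leave any purple look-alike of the dish alone.

How it is judged (in metres and radians):
On the way, in this order (a step that is already met when the one before it is completed fails the run):
1. the left tin is lifted clear of the mat in the gripper while the right one stands (height (world z) of tin_left_center above 0.06 m and contact force between tin_left and the fingers above 1 N and contact force between tin_left and mat below 0.05 N and height (world z) of tin_right_center between 0.021 and 0.031 m and angle between tin_right_center's own z axis and vertical below 0.1 rad and distance of tin_right_center from where it was at the start of the episode below 0.08 m), for 0.3 s.
2. the left tin stands back in its place, and the right one is lifted clear of the mat in the gripper (height (world z) of tin_right_center above 0.06 m and contact force between tin_right and the fingers above 1 N and contact force between tin_right and mat below 0.05 N and height (world z) of tin_left_center between 0.021 and 0.031 m and angle between tin_left_center's own z axis and vertical below 0.1 rad and distance of tin_left_center from where it was at the start of the episode below 0.08 m), for 0.3 s.
At the end, for the whole second after the job is handed in: The heavier tin is held in the fingers, still, upright within 0.2 rad, its centre within 35 mm of the dish's axis and 75 to 250 mm above the bench, touching neither; the lighter (weighing under 2.4 N), let go, stands upright on the mat within 80 mm of where it started (((height (world z) of tin_left_center between 0.075 and 0.25 m and horizontal distance between tin_left_center and dish_center below 0.035 m and angle between tin_left_center's own z axis and vertical below 0.2 rad and linear speed of tin_left below 0.03 m/s and contact force between tin_left and the fingers above 1 N and contact force between tin_left and mat below 0.05 N and contact force between tin_left and dish below 0.05 N and height (world z) of tin_right_center between 0.021 and 0.031 m and angle between tin_right_center's own z axis and vertical below 0.1 rad and distance of tin_right_center from where it was at the start of the episode below 0.08 m and contact force between tin_right and the fingers below 0.05 N and contact force between tin_right and mat between 0.4 and 2.4 N) or (height (world z) of tin_right_center between 0.075 and 0.25 m and horizontal distance between tin_right_center and dish_center below 0.035 m and angle between tin_right_center's own z axis and vertical below 0.2 rad and linear speed of tin_right below 0.03 m/s and contact force between tin_right and the fingers above 1 N and contact force between tin_right and mat below 0.05 N and contact force between tin_right and dish below 0.05 N and height (world z) of tin_left_center between 0.021 and 0.031 m and angle between tin_left_center's own z axis and vertical below 0.1 rad and distance of tin_left_center from where it was at the start of the episode below 0.08 m and contact force between tin_left and the fingers below 0.05 N and contact force between tin_left and mat between 0.4 and 2.4 N))); the arm keeps its last pose, push and grip.
It fails at once if a tin is dropped (falls free of the fingers) ((linear speed of tin_left above 0.5 m/s and contact force between tin_left and the fingers below 0.05 N) or (linear speed of tin_right above 0.5 m/s and contact force between tin_right and the fingers below 0.05 N)).
It fails at once if a tin is tipped by more than 0.6 rad (angle between any of tin_left_center, tin_right_center's own z axis and vertical above 0.6 rad).
It fails at once if the dish or a bystander is moved by more than 25 mm (distance of any of polish_tin_center, thread_spool_center, hammer_center, pincers_center, cement_jar_center, heel_blocks_center, shoe_brush_center, dish_center from where it was at the start of the episode above 0.025 m).
It also fails if it takes over 72 s, if anything falls off the work surface, if the arm or the gripper's body presses on something with over 40 N, if the wrist force passes 120 N, or if a joint passes its speed limit or range.

ROBOT

A 6-joint arm with a two-finger parallel gripper is mounted at the origin on the work surface. World frame = base frame: x ahead of the robot, y to its left, z up, the work surface at z = 0. Lengths are in m, angles in degrees, forces in N, time in s.
With the tool pointing down it reaches from about 0.275 to 0.975 m from the base axis. Payload 8.4 kg.
Tool frame: the origin (TCP) lies at the very end of the fingers, on their centre line; the grasp point (between the pads) lies 19 mm behind it; z points along the fingers, y is the line along which they close (so a half turn about z gives the same grasp; the last joint's range is limited). The gripper opens to 92 mm and grips with 3 to 60 N. Pads are 20 mm wide; open, the fingers measure 128 mm over their backs; the gripper's body (75 mm by 189 mm) begins 69 mm behind the grasp point.
Start: joints at [-70.669, 20.225, 93.587, -0, 66.188, -0.138], TCP at [0.208, -0.589, 0.186] pointing down, gripper open.
Joint ranges: [-150.9, 150.9], [-52.94, 120.26], [3.33, 152.33], [-74.26, 254.26], [0, 154.13], [-172.89, 172.89]. Speed limits (degrees/s): [127.2, 127.2, 159.86, 180, 180, 180].

INTERFACE

Orientations are given as [roll, pitch, yaw] about the fixed x, y, z axes, in that order (R = Rz(yaw) Ry(pitch) Rx(roll)).
In Python, from bench import ctrl, imaging, models gives the robot as it stands.
- The arm moves only by the tool carry_out, never from a script. Its argument "series" is a list of rows, each a list of 7 numbers: the shift along the world's x, y, z in mm, then the turn, a rotation vector about the world's x, y, z in degrees, then the opening, from 0 (shut) to 1 (fully open). A call has 1 to 5 rows; each row shifts and turns the commanded pose from where the row before left it; what a row does not reach is not made up. A row lasts 1/12 s, in which the tool goes at most 41.7 mm and 7.16 degrees, less where a joint would pass 70% of its speed; a pose out of reach is approached as far as the arm can. A call is refused whole if a number of a shift passes 41.7 or a number of a turn 7.16, either way. A call with a gripper value outside its range is refused whole. The fingers move at their own pace and stop on an object; "newtons" is the grip in N (left out, the last holds). Time passes only in rows, so rows that do not move let the fingers close. It gives the time, the measured TCP pose, the force, the opening and the grip force at its end, in the units of the state.
- ctrl.state(): the state, without advancing time (a new reading comes with each control period).
- imaging.get_image(name): name is "side" or "top" or "wrist"; returns a dict with "img" (400x640x3 uint8, red, green, blue), "fx", "fy", "cx", "cy" (pixels), "R" (3x3) and "t" (3): a world point X has camera coordinates R X + t; the wrist camera has in their place "hand_eye" (4x4, takes a point from camera to tool coordinates, whose origin is the TCP and whose axes are the flange's). Camera axes: x right, y down, z forward; pixel columns grow to the right and rows downward; lengths in m; the calibration is good to about 2 mm. A picture is of the moment at which its call begins: read the wrist's pose just before it. There is no depth.
- ctrl.sign_off(): hands the job in; it is judged then, once.
Trained networks look in the newest picture that a camera, given by its name, has taken for a name from the list of things; names that differ only in an ending like _2 or _b are one class to them, and where a whole thing is asked for, a point or a joint stands for the part that bears it (a point fixed in the world has none). Each returns a list of dicts, best first, with "score" (0 to 1); they miss things now and then, are a little off and sometimes report something else, mostly with a low value. They report only what shows in the picture. A call takes as long as a camera call. They do not tell look-alikes from the thing itself.
- models.outline_of(target, camera): "region" (400x640 bool, what is visible of it) and "extent" ([left, top, right, bottom] in pixels, round what is visible of it).
The state is a dict: "t": time; "qpos": joint angles; "qd": joint speeds; "effort": joint torques, N m; "tcp_pos": TCP position; "tool_rot": TCP orientation; "ft_force": force on the tool from outside, world axes, zero at the start; "ft_torque": the same for the moment, N m; "gripper_width": opening from 0.0 (shut) to 1.0 (fully open); "grasp_force": force on a finger pad.
Only numpy, scipy, OpenCV 4.12 (cv2) and the standard library are available. Lean on these libraries where they do the work, as an engineer would, in place of code of your own. Each camera call takes 0.05 s, during which the arm holds its last target. There are 200 camera calls.

## Working session

There is one attempt and no reset: what is moved stays moved. The work goes in short steps, Python scripts to look and compute and a tool call to move; the robot and the scene stay as the last step left them, time stands still between calls to the robot, and variables do not carry over. Pictures are saved under pics/ and viewed, at most 10 in all, crops included, and the job is handed in when it is done.

Besides the shell and the picture viewer there is one more tool, called after "Call:" as name([rows], argument=value, ...), one row to a line, values as JSON. carry_out: Moves the arm, as the interface text tells. Its arguments: {"type":"object","properties":{"series":{"type":"array","items":{"type":"array","items":{"type":"number"}}},"newtons":{"type":"number"}},"required":["series"]}

```bash
mkdir -p pics; cat > h.py <<'E'
import numpy as np, cv2
from bench import ctrl, imaging, models
def ray(d,u,v,z):
    R=np.array(d["R"]);t=np.array(d["t"]).ravel()
    c=-R.T@t; r=R.T@np.array([(u-d["cx"])/d["fx"],(v-d["cy"])/d["fy"],1])
    return (c+r*(z-c[2])/r[2])
E
python3 - <<'E'
from h import *
for cam in ("top","side"):
    d=imaging.get_image(cam)
    cv2.imwrite(f"pics/{cam}0.png",d["img"][:,:,::-1])
    R=np.array(d["R"]);print(cam,(-R.T@np.array(d["t"]).ravel()).round(3))
    for n,z in (("tin_left",.046),("dish",.022),("polish_tin_center",.028),("thread_spool_center",.046)):
        for o in models.outline_of(n,cam)[:5]:
            v,u=np.nonzero(o["region"]); 
            e=o["extent"]
            print(n,round(o["score"],2),np.round(e),len(u),ray(d,u.mean(),v.mean(),z/2+.003).round(3))
print(ctrl.state())
E
```

```text
top [ 0.452 -0.016  1.096]
tin_left 0.61 [276. 207. 298. 234.] 498 [0.492 0.099 0.026]
tin_left 0.61 [230. 211. 257. 236.] 501 [0.484 0.212 0.026]
dish 0.94 [173. 200. 214. 242.] 1272 [0.492 0.34  0.014]
dish 0.89 [197. 266. 241. 311.] 1388 [0.319 0.279 0.014]
polish_tin_center 0.9 [429. 181. 469. 217.] 1219 [ 0.539 -0.331  0.017]
thread_spool_center 0.66 [316. 204. 331. 222.] 201 [ 0.51  -0.006  0.026]
side [0.359 0.66  0.731]
tin_left 0.86 [298. 263. 329. 300.] 885 [0.482 0.21  0.026]
tin_left 0.61 [308. 224. 333. 255.] 743 [0.49  0.096 0.026]
dish 0.69 [358. 300. 417. 352.] 2349 [0.318 0.272 0.014]
dish 0.6 [194. 116. 378. 400.] 21696 [0.54  0.177 0.014]
dish 0.59 [267. 311. 323. 364.] 2371 [0.49  0.333 0.014]
polish_tin_center 0.65 [321. 122. 349. 146.] 656 [ 0.538 -0.329  0.017]
thread_spool_center 0.79 [314. 197. 332. 218.] 354 [ 0.507 -0.008  0.026]
{'t': 0.5, 'qpos': array([-7.06704457e+01,  2.02267098e+01,  9.35872022e+01,  9.47822133e-04,
        6.61881120e+01, -1.33522894e-01]), 'qd': array([ 0.13326088,  0.04394875, -0.0834254 ,  0.08684214, -0.08654555,
       -0.05440406]), 'effort': array([-3.43626270e-04, -5.93299806e+01, -3.34321761e+01,  6.97370083e-02,
        1.69514248e-02, -1.58997670e-05]), 'tcp_pos': array([ 0.20829489, -0.58926527,  0.18586673]), 'tool_rot': array([-1.79997978e+02, -8.71840500e-04,  1.94626945e+01]), 'ft_force': array([-0.08379746,  1.16952336, -0.4057864 ]), 'ft_torque': array([0.03064311, 0.0190645 , 0.06389199]), 'grasp_force': 0.0, 'gripper_width': 1.0022144979404888}
```

View pics/top0.png

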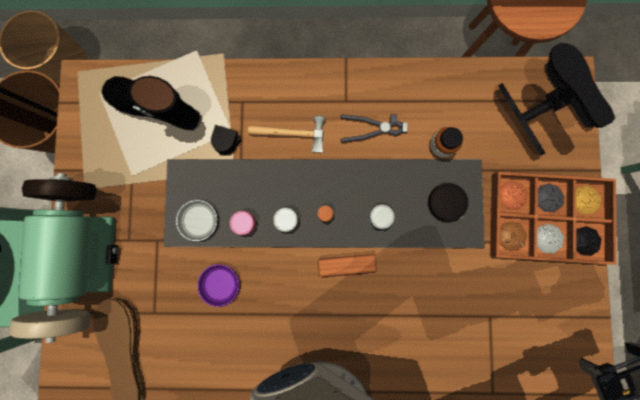

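View pics/side0.png

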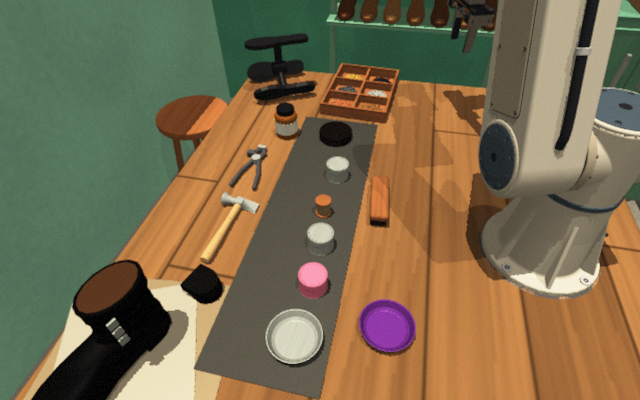

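The top view shows, left to right: the steel dish (197,220), the pink look-alike (242,222), the left tin (286,219), the spool (326,213), the right tin (382,217) and the polish tin (448,202). The purple dish is off the mat. I'll grip along x, clear of the neighbours, and start by moving over the left tin.

Call:
carry_out([
  [14, 34, 0, 0, 0, 3.53, 1],
  [14, 34, 0, 0, 0, 3.53, 1],
  [14, 34, 0, 0, 0, 3.53, 1],
  [14, 34, 0, 0, 0, 3.53, 1],
  [14, 34, 0, 0, 0, 3.53, 1],
])

```text
t: 0.92
tcp_pos: [0.2786, -0.4177, 0.1859]
tool_rot: [180.0, -0.0, 37.3]
ft_force: [1.7, -0.4, 0.8]
gripper_width: 1.002
grasp_force: 0.0
```

Call:
carry_out([
  [14, 34, 0, 0, 0, 3.53, 1],
  [14, 34, 0, 0, 0, 3.53, 1],
  [14, 34, 0, 0, 0, 3.53, 1],
  [14, 34, 0, 0, 0, 3.53, 1],
  [14, 34, 0, 0, 0, 3.53, 1],
])

```text
t: 1.33
tcp_pos: [0.3487, -0.2477, 0.1862]
tool_rot: [180.0, -0.0, 54.9]
ft_force: [0.5, -0.3, 0.3]
gripper_width: 1.002
grasp_force: 0.0
```

Call:
carry_out([
  [14, 34, 0, 0, 0, 3.53, 1],
  [14, 34, 0, 0, 0, 3.53, 1],
  [14, 34, 0, 0, 0, 3.53, 1],
  [14, 34, 0, 0, 0, 3.53, 1],
  [14, 34, 0, 0, 0, 3.53, 1],
])

```text
t: 1.75
tcp_pos: [0.4188, -0.0775, 0.1863]
tool_rot: [179.9, -0.0, 72.6]
ft_force: [0.6, -0.2, 0.4]
gripper_width: 0.998
grasp_force: 0.0
```

Call:
carry_out([
  [14, 34, 0, 0, 0, 3.53, 1],
  [14, 34, 0, 0, 0, 3.53, 1],
  [14, 34, 0, 0, 0, 3.53, 1],
  [14, 34, 0, 0, 0, 3.53, 1],
  [14, 34, 0, 0, 0, 3.53, 1],
])

```text
t: 2.17
tcp_pos: [0.4887, 0.0927, 0.1861]
tool_rot: [180.0, -0.0, 90.3]
ft_force: [1.1, 0.2, 0.4]
gripper_width: 1.0
grasp_force: 0.0
```

```bash
cat >> h.py <<'E'
from scipy.spatial.transform import Rotation
def wrist():
    s=ctrl.state(); d=imaging.get_image("wrist")
    T=np.eye(4);T[:3,:3]=Rotation.from_euler("xyz",s["tool_rot"],degrees=True).as_matrix();T[:3,3]=s["tcp_pos"]
    M=np.linalg.inv(T@np.array(d["hand_eye"]));d["R"]=M[:3,:3];d["t"]=M[:3,3];return d,s
def fit(d,region,r,z0,z1,x0):
    # silhouette fit: cylinder model extent vs region extent by least squares on the centre
    from scipy.optimize import least_squares
    a=np.linspace(0,2*np.pi,90)
    def ext(p):
        P=np.array([[p[0]+r*np.cos(q),p[1]+r*np.sin(q),z] for z in (z0,z1) for q in a])
        c=P@np.array(d["R"]).T+np.array(d["t"]).ravel()
        u=d["fx"]*c[:,0]/c[:,2]+d["cx"];v=d["fy"]*c[:,1]/c[:,2]+d["cy"]
        return np.array([u.min(),v.min(),u.max(),v.max()])
    v,u=np.nonzero(region);e=np.array([u.min(),v.min(),u.max()+1,v.max()+1])
    s=least_squares(lambda p:ext(p)-e,x0);return s.x.round(4),s.fun.round(1)
E
python3 - <<'E'
from h import *
d,s=wrist(); cv2.imwrite("pics/w1.png",d["img"][:,:,::-1])
for n,h,r in (("tin_left",.046,.031),("thread_spool_center",.046,.02)):
    for o in models.outline_of(n,"wrist")[:4]:
        print("wrist",n,round(o["score"],2),np.round(o["extent"]),np.mean(d["img"][o["region"]],0).round(),fit(d,o["region"],r,.003,.003+h,[.49,.1]))
d=imaging.get_image("top")
for n,h,r in (("tin_left",.046,.031),("dish",.022,.055)):
    for o in models.outline_of(n,"top")[:5]:
        print("top",n,round(o["score"],2),np.round(o["extent"]),np.mean(d["img"][o["region"]],0).round(),fit(d,o["region"],r,.003,.003+h,[.49,.1]))
E
```

```text
wrist tin_left 0.74 [292. 152. 356. 222.] [200. 198. 189.] (array([0.4926, 0.0942]), array([-0.6, -0.1,  0.6,  0.2]))
wrist tin_left 0.64 [280.  33. 343. 105.] [245. 234. 238.] (array([0.4838, 0.2078]), array([-0.7, -0.6,  0.7,  0.8]))
wrist thread_spool_center 0.71 [320. 250. 355. 296.] [206. 146. 101.] (array([ 0.5095, -0.0098]), array([-0.2, -0.4,  0.2,  0.3]))
top dish 0.73 [176. 204. 183. 237.] [118. 118. 109.] (array([0.4901, 0.3822]), array([-17.6,  -6.3,  17.9,   6. ]))
top dish 0.7 [220. 264. 240. 308.] [116.  57. 136.] (array([0.3212, 0.2428]), array([-13.6,  -1.8,  13.8,   1.6]))
```

View pics/w1.png

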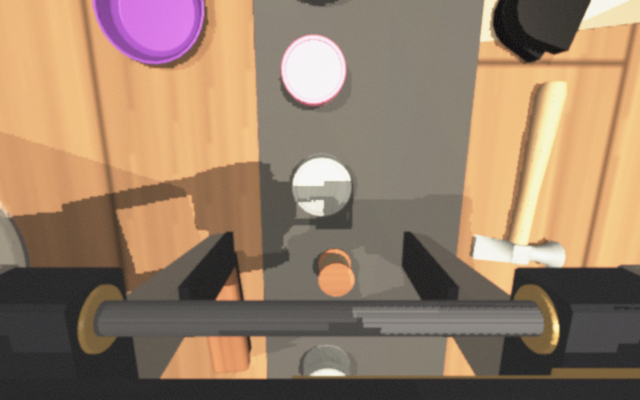

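The wrist view shows the left tin under the camera at (322,187), with the pink look-alike beyond at (314,70) and the spool at (336,272). That puts the left tin at (0.4926, 0.0942), so I'll descend on it.

Call:
carry_out([
  [2, 1, -30, 0, 0, 0, 1],
  [2, 0.5, -35, 0, 0, 0, 1],
  [0, 0, -35, 0, 0, 0, 1],
  [0, 0, -30, 0, 0, 0, 1],
  [0, 0, -10, 0, 0, 0, 1],
])

```text
t: 2.88
tcp_pos: [0.4892, 0.0903, 0.0425]
tool_rot: [-179.7, 0.1, 89.9]
ft_force: [-1.1, -0.3, -0.7]
gripper_width: 1.0
grasp_force: 0.0
```

Call:
carry_out([
  [0, 0, -10, 0, 0, 0, 1],
  [0, 0, -10, 0, 0, 0, 1],
  [0, 0, -8, 0, 0, 0, 1],
  [0, 0, -6, 0, 0, 0, 1],
  [0, 0, 0, 0, 0, 0, 1],
])

```text
t: 3.3
tcp_pos: [0.4923, 0.0921, 0.0116]
tool_rot: [-180.0, 0.0, 90.1]
ft_force: [-1.0, -0.8, 0.2]
gripper_width: 1.002
grasp_force: 0.0
```

Call:
carry_out([
  [0, 0, 0, 0, 0, 0, 0.5],
  [0, 0, 0, 0, 0, 0, 0.5],
  [0, 0, 0, 0, 0, 0, 0.3],
  [0, 0, 0, 0, 0, 0, 0.3],
  [0, 0, 0, 0, 0, 0, 0.3],
], newtons=25)

```text
t: 3.72
tcp_pos: [0.4926, 0.0923, 0.0123]
tool_rot: [180.0, -0.0, 90.1]
ft_force: [-0.5, -0.5, 2.4]
gripper_width: 0.663
grasp_force: 25.3
```

Call:
carry_out([
  [0, 0, 5, 0, 0, 0, 0.3],
  [0, 0, 12, 0, 0, 0, 0.3],
  [0, 0, 18, 0, 0, 0, 0.3],
  [0, 0, 18, 0, 0, 0, 0.3],
  [0, 0, 12, 0, 0, 0, 0.3],
])

```text
t: 4.13
tcp_pos: [0.4926, 0.0923, 0.0785]
tool_rot: [179.9, -0.0, 90.1]
ft_force: [0.4, 0.3, -1.4]
gripper_width: 0.665
grasp_force: 25.0
```

Call:
carry_out([
  [0, 0, 5, 0, 0, 0, 0.3],
  [0, 0, 0, 0, 0, 0, 0.3],
  [0, 0, 0, 0, 0, 0, 0.3],
  [0, 0, 0, 0, 0, 0, 0.3],
  [0, 0, 0, 0, 0, 0, 0.3],
])

```text
t: 4.55
tcp_pos: [0.4916, 0.0921, 0.081]
tool_rot: [-179.9, 0.0, 90.1]
ft_force: [-0.1, -0.7, -1.6]
gripper_width: 0.662
grasp_force: 25.0
```

Call:
carry_out([
  [0, 0, 0, 0, 0, 0, 0.3],
  [0, 0, 0, 0, 0, 0, 0.3],
  [0, 0, 0, 0, 0, 0, 0.3],
  [0, 0, 0, 0, 0, 0, 0.3],
])

```text
t: 4.88
tcp_pos: [0.4922, 0.0922, 0.0816]
tool_rot: [-180.0, 0.0, 90.1]
ft_force: [0.3, 0.1, -1.1]
gripper_width: 0.66
grasp_force: 25.0
```

Call:
carry_out([
  [0, 0, 0, 0, 0, 0, 0.3],
  [0, 0, 0, 0, 0, 0, 0.3],
])

```text
t: 5.05
tcp_pos: [0.4923, 0.0922, 0.0819]
tool_rot: [-180.0, 0.0, 90.1]
ft_force: [0.2, -0.0, -0.9]
gripper_width: 0.663
grasp_force: 25.0
```

Call:
carry_out([
  [0, 0, 0, 0, 0, 0, 0.3],
  [0, 0, 0, 0, 0, 0, 0.3],
])

```text
t: 5.22
tcp_pos: [0.4923, 0.0923, 0.0819]
tool_rot: [180.0, -0.0, 90.1]
ft_force: [0.4, 0.2, -0.9]
gripper_width: 0.661
grasp_force: 25.0
```

The left tin reads about 1 N, so it's probably the light one. I'll put it back gently.

Call:
carry_out([
  [0, 0, -10, 0, 0, 0, 0.3],
  [0, 0, -20, 0, 0, 0, 0.3],
  [0, 0, -18, 0, 0, 0, 0.3],
  [0, 0, -10, 0, 0, 0, 0.3],
  [0, 0, -5, 0, 0, 0, 0.3],
])

```text
t: 5.63
tcp_pos: [0.4911, 0.092, 0.0171]
tool_rot: [-179.9, 0.0, 90.1]
ft_force: [0.2, 0.5, -1.5]
gripper_width: 0.66
grasp_force: 25.0
```

Call:
carry_out([
  [0, 0, -3, 0, 0, 0, 0.3],
  [0, 0, -2, 0, 0, 0, 0.3],
  [0, 0, -2, 0, 0, 0, 0.3],
  [0, 0, 0, 0, 0, 0, 0.3],
  [0, 0, 0, 0, 0, 0, 0.3],
])

```text
t: 6.05
tcp_pos: [0.4928, 0.0923, 0.0124]
tool_rot: [179.9, -0.0, 90.1]
ft_force: [0.1, 1.1, -1.9]
gripper_width: 0.662
grasp_force: 25.0
```

Call:
carry_out([
  [0, 0, -0.5, 0, 0, 0, 0.3],
  [0, 0, 0, 0, 0, 0, 0.3],
])

```text
t: 6.22
tcp_pos: [0.4929, 0.0923, 0.0122]
tool_rot: [179.9, -0.0, 90.1]
ft_force: [-1.4, -0.5, 5.3]
gripper_width: 0.658
grasp_force: 25.0
```

Call:
carry_out([
  [0, 0, 0, 0, 0, 0, 1],
  [0, 0, 0, 0, 0, 0, 1],
  [0, 0, 0, 0, 0, 0, 1],
  [0, 0, 0, 0, 0, 0, 1],
  [0, 0, 0, 0, 0, 0, 1],
])

```text
t: 6.63
tcp_pos: [0.4923, 0.0922, 0.0114]
tool_rot: [180.0, -0.0, 90.1]
ft_force: [-0.5, 0.4, 0.7]
gripper_width: 0.992
grasp_force: 0.0
```

Call:
carry_out([
  [0, 0, 8, 0, 0, 0, 1],
  [0, 0, 20, 0, 0, 0, 1],
  [0, 0, 36, 0, 0, 0, 1],
  [0, 0, 36, 0, 0, 0, 1],
  [0, 0, 36, 0, 0, 0, 1],
])

```text
t: 7.05
tcp_pos: [0.4917, 0.0921, 0.1493]
tool_rot: [-180.0, 0.0, 90.1]
ft_force: [1.3, 0.1, 0.1]
gripper_width: 1.005
grasp_force: 0.0
```

Call:
carry_out([
  [0, 0, 20, 0, 0, 0, 1],
  [0, -30, 10, 0, 0, 0, 1],
  [0, -38, 0, 0, 0, 0, 1],
  [0, -30, 0, 0, 0, 0, 1],
  [0, 0, 0, 0, 0, 0, 1],
])

```text
t: 7.47
tcp_pos: [0.4922, -0.0096, 0.1784]
tool_rot: [179.9, 0.1, 90.0]
ft_force: [-0.7, -0.2, -0.7]
gripper_width: 1.003
grasp_force: 0.0
```

Call:
carry_out([
  [0, -30, 0, 0, 0, 0, 1],
  [0, -35, 0, 0, 0, 0, 1],
  [0, -30, 0, 0, 0, 0, 1],
  [0, -20, 0, 0, 0, 0, 1],
  [0, 0, 0, 0, 0, 0, 1],
])

```text
t: 7.88
tcp_pos: [0.4924, -0.1234, 0.1778]
tool_rot: [180.0, 0.1, 89.9]
ft_force: [0.1, 0.3, 0.3]
gripper_width: 0.999
grasp_force: 0.0
```

```bash
python3 - <<'E'
from h import *
imaging.get_image("wrist")
d,s=wrist(); cv2.imwrite("pics/w2.png",d["img"][:,:,::-1]); print(s["tcp_pos"])
for o in models.outline_of("tin_right","wrist")[:4]:
    print("wrist",round(o["score"],2),np.round(o["extent"]),fit(d,o["region"],.031,.003,.049,[.49,-.1]))
for cam in ("side","top"):
  d=imaging.get_image(cam)
  for o in models.outline_of("tin_right",cam)[:4]:
    print(cam,round(o["score"],2),np.round(o["extent"]),fit(d,o["region"],.031,.003,.049,[.49,-.1]))
  for o in models.outline_of("dish",cam)[:3]:
    print(cam,"dish",round(o["score"],2),np.round(o["extent"]),fit(d,o["region"],.055,.003,.025,[.49,.3]))
E
```

```text
[ 0.49225907 -0.12172597  0.17769195]
wrist 0.63 [292. 185. 358. 250.] (array([ 0.5007, -0.1548]), array([-1.1, -1. ,  1.1,  1. ]))
side 0.76 [327. 158. 347. 186.] (array([ 0.4974, -0.153 ]), array([-0.5,  0.3,  0.4, -0.3]))
side 0.65 [308. 225. 333. 256.] (array([0.49  , 0.0977]), array([-0.1, -0.2,  0.1,  0.2]))
side dish 0.98 [362. 300. 415. 354.] (array([0.3172, 0.2694]), array([-1.1, -3.2,  1. ,  2.6]))
side dish 0.64 [320. 121. 352. 144.] (array([ 0.5379, -0.3343]), array([-1.8, -0.9,  1.8,  0.6]))
side dish 0.61 [265. 310. 323. 365.] (array([0.4888, 0.3304]), array([-0.3, -2.5,  0.3,  2. ]))
top dish 0.78 [175. 198. 214. 245.] (array([0.4898, 0.3405]), array([-1.1, -0.2,  1.2,  0.2]))
top dish 0.61 [196. 265. 239. 311.] (array([0.3169, 0.2748]), array([-0.8, -0.2,  0.8,  0.2]))
```

View pics/w2.png

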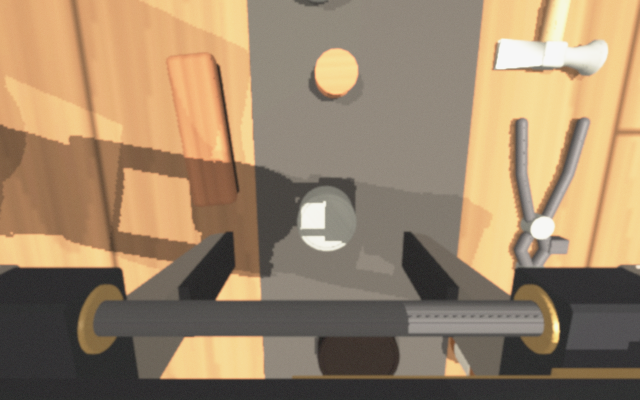

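The right tin is at wrist pixel (327,218), which gives about (0.500, -0.154). The left tin is standing back at (0.490, 0.098). I'll descend on the right tin.

Call:
carry_out([
  [4, -16, -20, 0, 0, 0, 1],
  [4, -16, -30, 0, 0, 0, 1],
  [0, 0, -35, 0, 0, 0, 1],
  [0, 0, -30, 0, 0, 0, 1],
  [0, 0, -15, 0, 0, 0, 1],
])

```text
t: 8.75
tcp_pos: [0.4983, -0.152, 0.0441]
tool_rot: [-179.8, -0.1, 90.1]
ft_force: [-0.8, 1.4, -0.9]
gripper_width: 1.002
grasp_force: 0.0
```

Call:
carry_out([
  [0, 0, -12, 0, 0, 0, 1],
  [0, 0, -10, 0, 0, 0, 1],
  [0, 0, -8, 0, 0, 0, 1],
  [0, 0, -6, 0, 0, 0, 1],
  [0, 0, 0, 0, 0, 0, 1],
])

```text
t: 9.17
tcp_pos: [0.5, -0.1525, 0.0107]
tool_rot: [-179.9, -0.0, 90.1]
ft_force: [-0.1, 0.7, 0.1]
gripper_width: 1.004
grasp_force: 0.0
```

Call:
carry_out([
  [0, 0, 0, 0, 0, 0, 0.5],
  [0, 0, 0, 0, 0, 0, 0.5],
  [0, 0, 0, 0, 0, 0, 0.3],
  [0, 0, 0, 0, 0, 0, 0.3],
  [0, 0, 0, 0, 0, 0, 0.3],
], newtons=30)

```text
t: 9.58
tcp_pos: [0.5008, -0.1529, 0.0119]
tool_rot: [179.9, 0.0, 90.1]
ft_force: [0.5, 0.3, 1.4]
gripper_width: 0.661
grasp_force: 30.4
```

Call:
carry_out([
  [0, 0, 5, 0, 0, 0, 0.3],
  [0, 0, 12, 0, 0, 0, 0.3],
  [0, 0, 18, 0, 0, 0, 0.3],
  [0, 0, 18, 0, 0, 0, 0.3],
  [0, 0, 12, 0, 0, 0, 0.3],
])

```text
t: 10.0
tcp_pos: [0.5003, -0.1528, 0.0778]
tool_rot: [180.0, 0.0, 90.1]
ft_force: [0.3, -0.4, -3.3]
gripper_width: 0.661
grasp_force: 30.0
```

Call:
carry_out([
  [0, 0, 5, 0, 0, 0, 0.3],
  [0, 0, 0, 0, 0, 0, 0.3],
  [0, 0, 0, 0, 0, 0, 0.3],
  [0, 0, 0, 0, 0, 0, 0.3],
  [0, 0, 0, 0, 0, 0, 0.3],
])

```text
t: 10.42
tcp_pos: [0.4995, -0.1526, 0.0804]
tool_rot: [-179.9, -0.0, 90.1]
ft_force: [0.4, 0.9, -4.0]
gripper_width: 0.659
grasp_force: 30.0
```

Call:
carry_out([
  [0, 0, 0, 0, 0, 0, 0.3],
  [0, 0, 0, 0, 0, 0, 0.3],
  [0, 0, 0, 0, 0, 0, 0.3],
  [0, 0, 0, 0, 0, 0, 0.3],
])

```text
t: 10.75
tcp_pos: [0.5002, -0.1528, 0.0812]
tool_rot: [-180.0, -0.0, 90.1]
ft_force: [0.4, -0.1, -3.2]
gripper_width: 0.661
grasp_force: 30.0
```

Call:
carry_out([
  [0, 0, 0, 0, 0, 0, 0.3],
  [0, 0, 0, 0, 0, 0, 0.3],
])

```text
t: 10.92
tcp_pos: [0.5003, -0.1528, 0.0814]
tool_rot: [-180.0, 0.0, 90.1]
ft_force: [-0.6, -0.0, -3.8]
gripper_width: 0.662
grasp_force: 30.0
```

Call:
carry_out([
  [0, 0, 0, 0, 0, 0, 0.3],
  [0, 0, 0, 0, 0, 0, 0.3],
])

```text
t: 11.08
tcp_pos: [0.5003, -0.1528, 0.0814]
tool_rot: [180.0, 0.0, 90.1]
ft_force: [0.7, -0.5, -3.6]
gripper_width: 0.661
grasp_force: 30.0
```

The right tin reads about 3.6 N, so it's the heavier one. I'll raise it and carry it over the steel dish at about (0.490, 0.336).

Call:
carry_out([
  [0, 0, 15, 0, 0, 0, 0.3],
  [0, 0, 25, 0, 0, 0, 0.3],
  [0, 5, 25, 0, 0, 0, 0.3],
  [0, 14, 15, 0, 0, 0, 0.3],
  [-0.5, 24, 0, 0, 0, 0, 0.3],
])

```text
t: 11.5
tcp_pos: [0.5023, -0.1112, 0.165]
tool_rot: [179.7, 0.1, 90.0]
ft_force: [1.1, 0.6, -3.8]
gripper_width: 0.659
grasp_force: 30.0
```

Call:
carry_out([
  [-1, 32, 0, 0, 0, 0, 0.3],
  [-1, 32, 0, 0, 0, 0, 0.3],
  [-1, 32, 0, 0, 0, 0, 0.3],
  [-1, 32, 0, 0, 0, 0, 0.3],
  [-1, 32, 0, 0, 0, 0, 0.3],
])

```text
t: 11.92
tcp_pos: [0.4945, 0.0517, 0.1615]
tool_rot: [180.0, -0.0, 90.1]
ft_force: [1.2, -0.2, -4.3]
gripper_width: 0.66
grasp_force: 30.0
```

Call:
carry_out([
  [-1, 32, 0, 0, 0, 0, 0.3],
  [-1, 32, 0, 0, 0, 0, 0.3],
  [-1, 32, 0, 0, 0, 0, 0.3],
  [-1, 32, 0, 0, 0, 0, 0.3],
  [-1, 32, 0, 0, 0, 0, 0.3],
])

```text
t: 12.33
tcp_pos: [0.4894, 0.2118, 0.1615]
tool_rot: [180.0, -0.0, 90.1]
ft_force: [0.7, -0.1, -4.2]
gripper_width: 0.659
grasp_force: 30.0
```

Call:
carry_out([
  [0, 32, 0, 0, 0, 0, 0.3],
  [0, 28, 0, 0, 0, 0, 0.3],
  [0, 22, 0, 0, 0, 0, 0.3],
  [0, 14, 0, 0, 0, 0, 0.3],
  [0, 8, 0, 0, 0, 0, 0.3],
])

```text
t: 12.75
tcp_pos: [0.4896, 0.3158, 0.1612]
tool_rot: [-180.0, -0.0, 90.1]
ft_force: [0.3, -0.6, -3.1]
gripper_width: 0.661
grasp_force: 30.0
```

Call:
carry_out([
  [0, 18, 0, 0, 0, 0, 0.3],
  [0, 6, -10, 0, 0, 0, 0.3],
  [0, 0, -20, 0, 0, 0, 0.3],
  [0, 0, -10, 0, 0, 0, 0.3],
  [0, 0, 0, 0, 0, 0, 0.3],
])

```text
t: 13.17
tcp_pos: [0.488, 0.336, 0.1183]
tool_rot: [-179.7, 0.2, 90.0]
ft_force: [-0.7, -0.2, -4.4]
gripper_width: 0.659
grasp_force: 30.0
```

Call:
carry_out([
  [0, 0, 0, 0, 0, 0, 0.3],
  [0, 0, 0, 0, 0, 0, 0.3],
  [0, 0, 0, 0, 0, 0, 0.3],
  [0, 0, 0, 0, 0, 0, 0.3],
  [0, 0, 0, 0, 0, 0, 0.3],
])

```text
t: 13.58
tcp_pos: [0.4902, 0.3383, 0.1221]
tool_rot: [179.9, -0.0, 90.1]
ft_force: [-0.9, 0.8, -3.3]
gripper_width: 0.658
grasp_force: 30.0
```

```bash
python3 - <<'E'
from h import *
d=imaging.get_image("side"); cv2.imwrite("pics/s3.png",d["img"][:,:,::-1])
for o in models.outline_of("dish","side")[:4]:
    print("dish",round(o["score"],2),np.round(o["extent"]),fit(d,o["region"],.055,.003,.025,[.49,.3]))
for o in models.outline_of("tin_left","side")[:4]:
    print("tin",round(o["score"],2),np.round(o["extent"]),fit(d,o["region"],.031,.003,.049,[.49,.1]))
s=ctrl.state();print(s["tcp_pos"],s["ft_force"],s["qd"])
E
```

```text
dish 0.85 [265. 317. 321. 365.] (array([0.4864, 0.3353]), array([-1. , -6.1,  1. ,  5. ]))
dish 0.71 [358. 302. 418. 353.] (array([0.3182, 0.2697]), array([-0.5, -3.2,  0.5,  2.6]))
dish 0.41 [199. 193. 248. 264.] (array([0.7291, 0.1086]), array([ -0.7,  15.9,   0.8, -13.6]))
tin 0.68 [313. 225. 332. 245.] (array([0.485 , 0.0835]), array([-3.5, -4.3,  3.5,  3.7]))
tin 0.58 [321. 292. 325. 298.] (array([0.4548, 0.2321]), array([-13.4, -18.4,  13.3,  15.9]))
tin 0.29 [200. 190. 248. 263.] (array([0.7221, 0.1179]), array([  8.4,  20.5,  -8.7, -18.1]))
[0.48996141 0.33830667 0.12173229] [ 0.08700867 -0.44382031 -3.8173546 ] [ 0.03843181  0.1598155   0.13174706  0.02140942 -0.06225108  0.05524781]
```

View pics/s3.png

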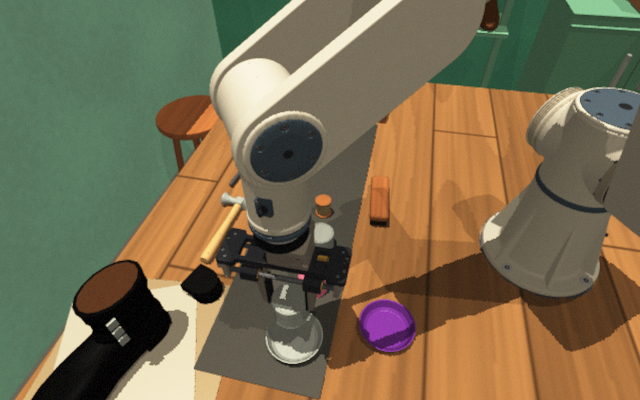

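The heavy tin is held upright over the steel dish (around (293,325) in the picture). The lighter left tin stands on the mat at about (323,237), and the dish and other things look undisturbed. I'm handing in.

```bash
python3 -c "
from bench import ctrl
print(ctrl.sign_off())"
```

```text
the job is handed in; nothing more can be done
None
```

I lifted both tins in turn and handed the job in holding the right one, the heavier (about 3.6 N against 1 N), upright and still about 9 cm over the middle of the steel dish; the lighter left tin is back in its place on the mat.

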